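# Right the toppled wax-resist bottle and take off its push-and-turn cap

## Task

The square bottle has been knocked over: stand it upright on the counter again, then press its push-and-turn safety cap down, twist it anticlockwise (seen from above) until it comes free, and lift it off. Finish while still holding the cap in the gripper, roughly 10 cm above the place it sat, over the bottle, which stays standing on the counter untouched. Leave the mug on its turntable and the tools beside it where they are.

Things in the scene. Friction and masses are not known exactly. Their poses are not given: they have to be found in the camera images.
- bottle_mid (a point): Point on the axis of the white plastic bottle, 55 mm above its underside: 60 x 60 mm square body 75 mm tall, sloping shoulder to 82 mm, round neck; 120 mm tall over its cap. z axis from underside to cap, x and y square to its flat faces. It starts lying on a flat face, cap end pointing away from the robot.
- cap_mid (a point): Centre of the round ribbed grey cap, 44 mm in diameter, 30 mm tall, on the bottle's axis 105 mm above its underside when locked; z points out of the cap's top; x is parallel to the bottle's x when locked. Below its lower rim is a gap of about 8 mm to the sloping shoulder. Hold it by its sides.
- bottle: The same bottle, origin at the centre of its underside. Loose, 0.4 to 0.6 kg, weighted at the base (centre of mass about 40 mm up), so it rocks upright by itself once leaning under about 30 degrees from upright. Pressing the cap down also keeps the bottle from turning along by its friction on the counter; a sideways knock at the cap tips it.
- cap: The same cap, origin at the centre of its lower rim. Sprung bayonet: no turn or lift until pushed 2.5 mm down. Spring 6 N at rest, 8.5 N at 2.5 mm, 12 N at the hard stop at 6 mm. Held down, turn anticlockwise seen from above: free to lift from about 60 degrees, stop at about 80. Then 30 g, pulls straight up; clears the neck after about 30 mm.
- turntable: Bystander: small aluminium turntable, 160 mm in diameter, 46 mm tall, heavy, does not move; origin at the centre of its underside.
- mug: Bystander: bisque mug, 80 mm in diameter, 92 mm tall, on the turntable; origin at the centre of its underside.
- modeling_tool: Bystander: yellow plastic modeling tool, 166 mm long, 10 mm thick, lying along its x; origin under its middle.
- rolling_pin: Bystander: wooden rolling pin stub, 42 mm in diameter, 145 mm long, lying along its x; origin under its middle.
- scraper: Bystander: steel scraper with a wooden back, 65 x 104 mm, 11 mm thick, lying flat; origin under its middle.
There are look-alikes about, which are no part of the job. Of the things shaped like the bottle, the white one is meant.

How it is judged:
By the outcome, as a careful person would: the job done as asked, in the order asked, and still so for the second after the job is handed in, while the arm keeps its last pose, push and grip.
It also fails if it takes over 67 s, if anything falls off the work surface, if the arm or the gripper's body presses on something with over 40 N, if the wrist force passes 120 N, or if a joint passes its speed limit or range.

## Robot

A 7-joint arm with a two-finger parallel gripper is mounted at the origin on the work surface. World frame = base frame: x ahead of the robot, y to its left, z up, the work surface at z = 0. Lengths are in m, angles in rad, forces in N, time in s.
With the tool pointing down it reaches from about 0.4 to 0.85 m from the base axis. Payload 10.4 kg.
Tool frame: the origin (TCP) lies at the very end of the fingers, on their centre line; the grasp point (between the pads) lies 19 mm behind it; z points along the fingers, x is the direction in which the jaws open and shut, and the axes are right-handed (so a half turn about z gives the same grasp; the last joint's range is limited). The gripper opens to 87 mm and grips with 3 to 60 N. Pads are 19 mm wide; open, the fingers measure 117 mm over their backs; the gripper's body (75 mm by 190 mm) begins 51 mm behind the grasp point.
Start: joints at [1.178, 0.332, -0.065, 1.46, 0.022, 1.35, -0.088], TCP at [0.226, -0.583, 0.223] pointing down, gripper open.
Joint ranges: [-2.6, 2.6], [-0.5, 2.12], [-1.47, 1.34], [0.16, 2.42], [-1.27, 4.41], [0.06, 2.06], [-2.6, 2.6]. Speed limits (rad/s): [2.22, 2.22, 2.79, 2.79, 3.14, 3.14, 3.14].

## Interface

Orientations are given as a unit quaternion [x, y, z, w].
In Python, from bench import r gives the robot as it stands. The module is installed in compiled form; this text tells all that it offers.
- The arm moves only by the tool carry_out, never from a script. Its argument "commands" is a list that holds one entry, the list of rows, each a list of 7 numbers: the closure in counts, from 0 (fully open) to 255 (shut), then the shift along the tool's x, y, z in units of 25 mm (1.0 is 25 mm), then the turn, a rotation vector about the tool's x, y, z in units of 5 degrees (1.0 is 5 degrees). A call has 1 to 12 rows; each row is the pose to reach, as a shift and turn from the pose measured when the call began, along the tool's axes at that moment; what a row does not reach only later rows make up. A row lasts 1/8 s, in which the tool goes at most 62.5 mm and 10.7 degrees, less where a joint would pass 70% of its speed; a pose out of reach is approached as far as the arm can. A call with a gripper value outside its range is refused whole. The fingers move at their own pace and stop on an object; "grip_force" is the grip in N (left out, the last holds). Time passes only in rows, so rows that repeat a pose let the fingers close. It gives the time, the measured TCP pose, the force and the opening at its end, in the units of the state.
- r.read_state(): the state, without advancing time (a new reading comes with each control period).
- r.camera(name): name is "side" or "top" or "wrist"; returns the picture (400x640x3 uint8, blue, green, red); there is no depth.
- r.camera_info(name): a dict with "fx", "fy", "cx", "cy" (pixels), "origin" and "rotation" of the camera in the world. Camera axes: x right, y down, z forward; pixel columns grow to the right and rows downward; lengths in m; the calibration is good to about 2 mm. A picture is of the moment at which its call begins: read the wrist's pose just before it. camera_info takes no time and is no camera call; for the wrist camera it gives the pose at the moment of the call.
- r.close_job(): hands the job in, once; it reports no verdict.
The state is a dict: "time": time; "joint_positions": joint angles; "joint_vel": joint speeds; "joint_torque": joint torques, N m; "ee_pos": TCP position; "eef_rot": TCP orientation; "ft_force": force on the tool from outside, world axes, zero at the start; "torque": the same for the moment, N m; "width": finger opening in m.
Only numpy, scipy, OpenCV 4.12 (cv2) and the standard library are available. Lean on these libraries where they do the work, as an engineer would, in place of code of your own. Each camera call takes 0.05 s, during which the arm holds its last target.

## Working session

There is one attempt and no reset: what is moved stays moved. The work goes in short steps, Python scripts to look and compute and a tool call to move; the robot and the scene stay as the last step left them, time stands still between calls to the robot, and variables do not carry over. Pictures are saved under pics/ and viewed, and the job is handed in when it is done.

Besides the shell and the picture viewer there is one more tool, called in YAML: its name, and indented under it one key for each argument. carry_out: Moves the arm, as the interface text tells. Its arguments: {"type":"object","properties":{"commands":{"type":"array"},"grip_force":{"type":"number"}},"required":["commands"]}

```bash
mkdir -p pics
python3 - <<'E'
from bench import r
import cv2
s=r.read_state()
for k,v in s.items(): print(k,v)
for n in ["side","top","wrist"]:
    im=r.camera(n); cv2.imwrite(f"pics/{n}0.png",im)
    print(n,r.camera_info(n))
E
```

```text
time 0.0
joint_positions [ 1.17839982  0.33287595 -0.06471567  1.46095658  0.02158774  1.34990743
 -0.08852786]
joint_vel [-0.0009026   0.00029248  0.00042243 -0.00112226  0.00097765  0.00076899
  0.00061599]
joint_torque [-1.38246352e-03 -6.23231864e+01  2.38508976e-02 -3.89882183e+01
 -6.12425990e-02  3.98320542e-02  1.94622689e-04]
ee_pos [ 0.2257533  -0.58237613  0.22174415]
eef_rot [ 8.25054597e-01 -5.65052551e-01 -6.13216162e-04 -3.88872609e-04]
ft_force [0.42752907 0.46040309 0.2821589 ]
torque [ 0.0161072  -0.0081569  -0.00984296]
width 0.08718109218257024
side {'fx': 367.7777506743436, 'fy': 367.7777506743436, 'cx': 321.1459228464857, 'cy': 201.79867684848975, 'origin': array([0.31745694, 0.81575527, 0.74678324]), 'rotation': array([-0.10616111,  0.90561008, -0.40836806,  0.04284553])}
top {'fx': 468.75126824720155, 'fy': 468.75126824720155, 'cx': 310.76401906915567, 'cy': 199.07588590802325, 'origin': array([0.40129653, 0.0817352 , 1.27032448]), 'rotation': array([ 0.70982439, -0.70340493,  0.02945816, -0.02242886])}
wrist {'fx': 328.0667448796072, 'fy': 328.0667448796072, 'cx': 318.55808698975653, 'cy': 192.8487853837923, 'origin': array([ 0.29906448, -0.55422287,  0.38482425]), 'rotation': array([ 0.81639924, -0.55906585, -0.08242157,  0.11893002])}
```

View pics/side0.png

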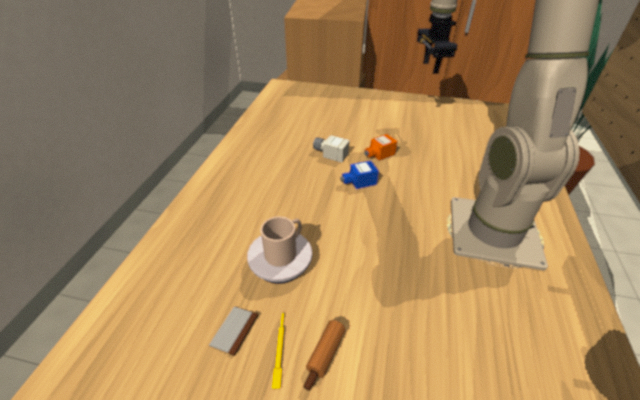

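View pics/top0.png

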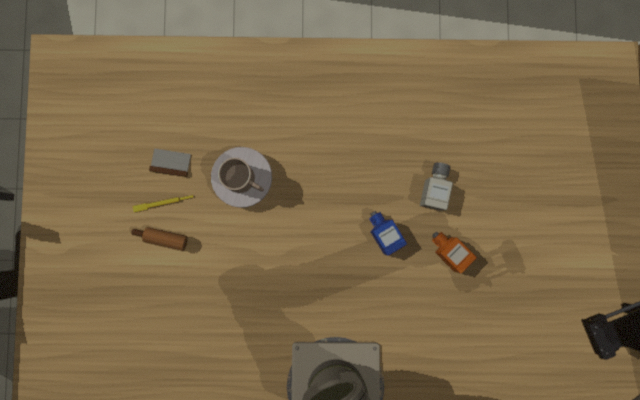

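View pics/wrist0.png

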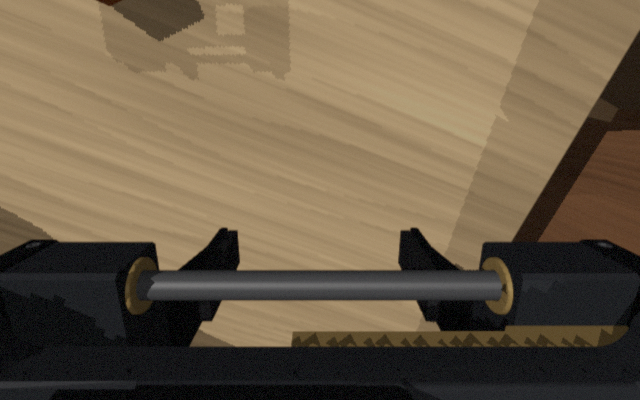

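Candidates in the top view: a white bottle with a grey cap at (438,190), a blue one at (388,234) and an orange one at (455,253). The description picks the white one. I'll check it in a close crop and measure it.

```bash
cat > h.py <<'E'
import numpy as np, cv2
from scipy.spatial.transform import Rotation as R
from bench import r
def ray(n,uv,ci=None):
    c=ci or r.camera_info(n); d=np.array([(uv[0]-c['cx'])/c['fx'],(uv[1]-c['cy'])/c['fy'],1.])
    return np.array(c['origin']),R.from_quat(c['rotation']).apply(d)
def onz(n,uv,z,ci=None):
    o,d=ray(n,uv,ci); return o+d*(z-o[2])/d[2]
def proj(n,p,ci=None):
    c=ci or r.camera_info(n); q=R.from_quat(c['rotation']).inv().apply(np.array(p)-c['origin'])
    return c['fx']*q[...,0]/q[...,2]+c['cx'],c['fy']*q[...,1]/q[...,2]+c['cy']
def st():
    s=r.read_state(); print('t',s['time'],'p',np.round(s['ee_pos'],4),'q',np.round(s['eef_rot'],4),'F',np.round(s['ft_force'],1),'w',round(s['width'],4)); print(' j',np.round(s['joint_positions'],3)); return s
def delta(p,Rm):
    """target pos, Rotation -> shift(25mm) & rotvec(5deg) in tool axes"""
    s=r.read_state(); R0=R.from_quat(s['eef_rot'])
    return np.round(R0.inv().apply(np.array(p)-s['ee_pos'])/.025,3),np.round(np.degrees((R0.inv()*Rm).as_rotvec())/5,3)
def frame(x,z):
    z=np.array(z,float);z/=np.linalg.norm(z);x=np.array(x,float);x-=z*(x@z);x/=np.linalg.norm(x)
    return R.from_matrix(np.c_[x,np.cross(z,x),z])
E
python3 - <<'E'
import cv2,numpy as np
a=cv2.imread('pics/top0.png')[150:220,400:480]; b=cv2.imread('pics/side0.png')[125:170,300:360]
A=cv2.resize(a,None,fx=6,fy=6,interpolation=0);B=cv2.resize(b,None,fx=5,fy=5,interpolation=0)
o=np.zeros((420,790,3),np.uint8);o[:,:480]=A;o[:225,490:790]=B
cv2.imwrite('pics/crop0.png',o)
E
```

```text
(no output)
```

View pics/crop0.png

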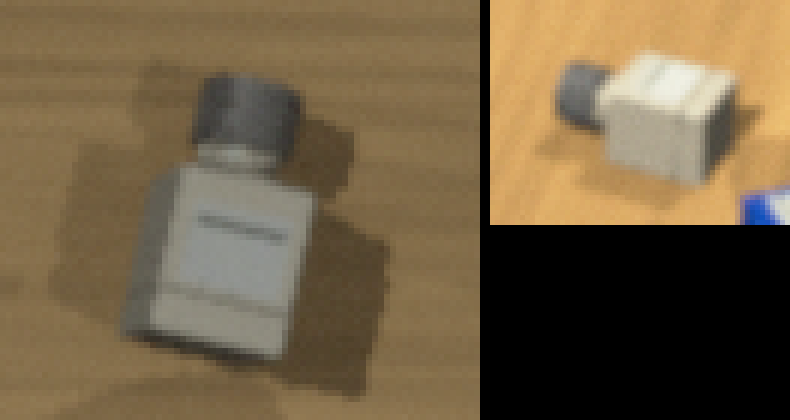

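The crop shows the white bottle with its grey cap. Its top-face corners are near (431,178), (453,182), (425,206) and (447,210), and the cap points ahead and slightly to the right.

Run:
```python
from h import *
P=[onz('top',(x/6+400-.4,y/6+150-.4),.06)[:2] for x,y in [(185,165),(316,195),(150,335),(284,357)]]
P=np.array(P);print(np.round(P,4))
print(np.linalg.norm(P[0]-P[1]),np.linalg.norm(P[2]-P[3]),np.linalg.norm(P[0]-P[2]),np.linalg.norm(P[1]-P[3]))
b=(P[2]+P[3])/2;t=(P[0]+P[1])/2;ax=(t-b)/np.linalg.norm(t-b)
cap=onz('top',(247/6+400,118/6+150),.04)[:2]
print('bottom',b,'top',t,'yaw',np.degrees(np.arctan2(ax[1],ax[0])),'cap',cap, np.degrees(np.arctan2(*(cap-b)[::-1])))
g=b+ax*.05
d=np.array([ax[0],ax[1],0])
for tilt in (0,20):
    a=np.radians(tilt); z=-np.sin(a)*d+np.array([0,0,-np.cos(a)])
    for x in ([-ax[1],ax[0],0],[ax[1],-ax[0],0]):
        print(tilt,x,delta(np.r_[g,.20],frame(x,z)))
```

```text
[[ 0.5507 -0.2412]
 [ 0.5382 -0.298 ]
 [ 0.4766 -0.2252]
 [ 0.4676 -0.2832]]
0.05824106034643476 0.058656304415733315 0.0757723504377691 0.0720710497937688
bottom [ 0.47211918 -0.25422403] top [ 0.54442626 -0.26958884] yaw -11.996558856019107 cap [ 0.5732823  -0.27522291] -11.726609536221108
0 [np.float64(0.20785294358995118), np.float64(0.9781600859987042), 0] (array([ -7.586, -15.608,   0.885]), array([-1.5000e-02,  5.0000e-03, -2.9363e+01]))
0 [np.float64(-0.20785294358995118), np.float64(-0.9781600859987042), 0] (array([ -7.586, -15.608,   0.885]), array([4.000e-03, 1.200e-02, 6.637e+00]))
20 [np.float64(0.20785294358995118), np.float64(0.9781600859987042), 0] (array([ -7.586, -15.608,   0.885]), array([  1.507,  -5.105, -28.98 ]))
20 [np.float64(-0.20785294358995118), np.float64(-0.9781600859987042), 0] (array([ -7.586, -15.608,   0.885]), array([-3.883, -1.147,  6.57 ]))
```

carry_out:
  commands:
    - [[0, -7.6, -15.6, 0, 0, 0, 6.6], [0, -7.6, -15.6, 0, 0, 0, 6.6], [0, -7.6, -15.6, 0, 0, 0, 6.6], [0, -7.6, -15.6, 0, 0, 0, 6.6], [0, -7.6, -15.6, 0, 0, 0, 6.6], [0, -7.6, -15.6, 0, 0, 0, 6.6], [0, -7.6, -15.6, 0, 0, 0, 6.6], [0, -7.6, -15.6, 0, 0, 0, 6.6], [0, -7.6, -15.6, 0, 0, 0, 6.6], [0, -7.6, -15.6, 0, 0, 0, 6.6], [0, -7.6, -15.6, 0, 0, 0, 6.6], [0, -7.6, -15.6, 0, 0, 0, 6.6]]

```text
time: 1.65
ee_pos: [0.5203, -0.2651, 0.2222]
eef_rot: [-0.63, 0.777, 0.0, 0.0]
ft_force: [-0.9, 0.0, 0.0]
width: 0.087
```

Run:
```python
from h import *
st();ci=r.camera_info('wrist');im=r.camera('wrist');cv2.imwrite('pics/w1.png',im)
import pickle;pickle.dump(ci,open('w1.pkl','wb'))
```

```text
t 1.65 p [ 0.5203 -0.2651  0.2222] q [-6.301e-01  7.765e-01  4.000e-04  1.000e-04] F [-0.9  0.   0. ] w 0.087
 j [ 0.617  0.257 -0.267  1.563  0.068  1.332 -1.436]
```

View pics/w1.png

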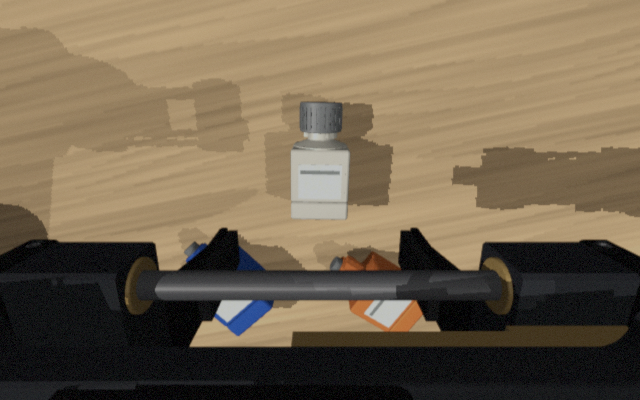

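Run:
```python
from h import *
import pickle;ci=pickle.load(open('w1.pkl','rb'))
P=np.array([onz('wrist',u,.06,ci)[:2] for u in [(292,150),(349.5,150),(291,217.5),(348.5,217.5)]]);print(np.round(P,4))
b=(P[2]+P[3])/2;t=(P[0]+P[1])/2;ax=(t-b)/np.linalg.norm(t-b)
print('bottom',b,'top',t,np.linalg.norm(t-b),np.linalg.norm(P[0]-P[1]),'yaw',np.degrees(np.arctan2(ax[1],ax[0])))
print('cap',onz('wrist',(320.5,117),.045,ci))
for n,uv in [('blue',(388,234)),('orange',(455,253))]: print(n,onz('top',uv,.06))
b2=b
ax2=ax;d=np.r_[ax,0]
g=np.r_[b+ax*.045,.03]
for tilt in (0,15,20):
    a=np.radians(tilt); z=-np.sin(a)*d+np.array([0,0,-np.cos(a)]); x=[ax[1],-ax[0],0]
    print(tilt,'high',delta(g+.019*z-z*.08,frame(x,z)),'low',delta(g+.019*z,frame(x,z)),(g+.019*z))
```

```text
[[ 0.551  -0.2444]
 [ 0.5392 -0.3004]
 [ 0.4813 -0.2269]
 [ 0.4688 -0.2865]]
bottom [ 0.47503621 -0.25669977] top [ 0.5450556  -0.27239014] 0.07175585764374923 0.05723098913114874 yaw -12.630534345866431
cap [ 0.57554141 -0.27858297  0.045     ]
blue [ 0.40190976 -0.12992539  0.06      ]
orange [ 0.35461057 -0.30261301  0.06      ]
0 high (array([0.079, 0.04 , 5.247]), array([0.007, 0.008, 0.153])) low (array([0.081, 0.038, 8.447]), array([0.007, 0.008, 0.153])) [ 0.51894723 -0.26653962  0.011     ]
15 high (array([ 0.087, -0.591,  5.33 ]), array([-2.993, -0.012,  0.153])) low (array([0.078, 0.235, 8.422]), array([-2.993, -0.012,  0.153])) [ 0.51414867 -0.26546433  0.01164741]
20 high (array([ 0.09 , -0.794,  5.394]), array([-3.993, -0.019,  0.153])) low (array([0.077, 0.298, 8.402]), array([-3.993, -0.019,  0.153])) [ 0.5126061  -0.26511866  0.01214584]
```

carry_out:
  commands:
    - [[0, 0.09, -0.8, 5.4, -4, 0, 0.15], [0, 0.09, -0.8, 5.4, -4, 0, 0.15], [0, 0.09, -0.8, 5.4, -4, 0, 0.15], [0, 0.09, -0.8, 5.4, -4, 0, 0.15], [0, 0.08, 0, 7.2, -4, 0, 0.15], [0, 0.08, 0.2, 7.8, -4, 0, 0.15], [0, 0.08, 0.3, 8.35, -4, 0, 0.15], [0, 0.08, 0.3, 8.35, -4, 0, 0.15], [0, 0.08, 0.3, 8.35, -4, 0, 0.15]]

```text
time: 2.82
ee_pos: [0.5137, -0.2655, 0.0149]
eef_rot: [-0.616, 0.769, 0.134, -0.109]
ft_force: [0.4, -0.1, 1.2]
width: 0.0869
```

Run:
```python
from h import *
st();im=r.camera('wrist');cv2.imwrite('pics/w2.png',im)
s=r.camera('side');cv2.imwrite('pics/s2.png',cv2.resize(s[80:230,260:500],None,fx=3,fy=3))
```

```text
t 2.825 p [ 0.5137 -0.2655  0.0149] q [-0.6157  0.7688  0.1343 -0.1087] F [ 0.4 -0.1  1.2] w 0.0869
 j [ 0.529  0.687 -0.233  1.453  0.187  1.368 -1.539]
```

View pics/w2.png

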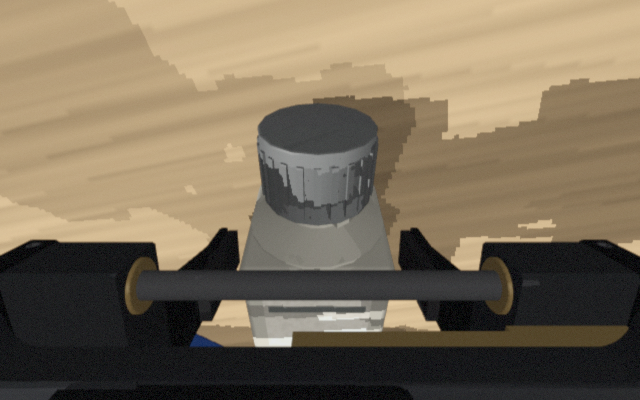

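View pics/s2.png

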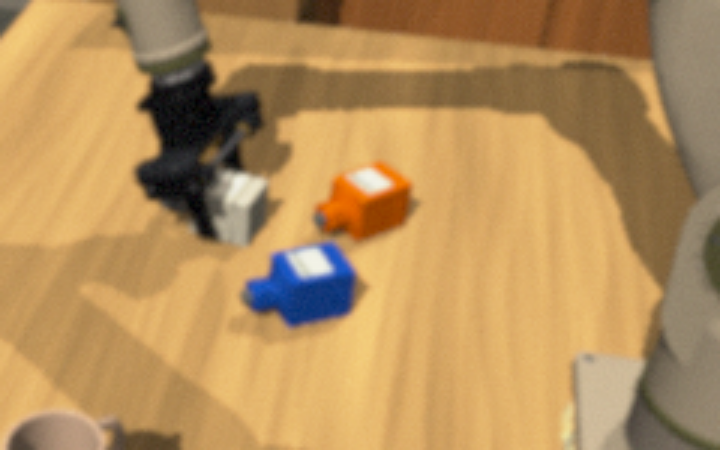

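The wrist view shows the bottle centred between the fingers, with the cap at (318,165). The side view shows the gripper straddling the white body and clear of the blue and orange bottles. Next I close on it.

carry_out:
  commands:
    - [[255, 0, 0, 0, 0, 0, 0], [255, 0, 0, 0, 0, 0, 0], [255, 0, 0, 0, 0, 0, 0], [255, 0, 0, 0, 0, 0, 0], [255, 0, 0, 0, 0, 0, 0], [255, 0, 0, 0, 0, 0, 0]]
  grip_force: 35

```text
time: 3.68
ee_pos: [0.5135, -0.2652, 0.0143]
eef_rot: [-0.616, 0.769, 0.135, -0.109]
ft_force: [0.5, 1.3, -1.0]
width: 0.06
```

Run:
```python
from h import *
s=st()
q=R.from_quat(s['eef_rot']);g=s['ee_pos']-.019*q.as_matrix()[:,2];print('grasp',g)
# lift world up 0.15 and out along d by .12
yaw=np.radians(-12.6);d=np.array([np.cos(yaw),np.sin(yaw),0]);x=np.array([d[1],-d[0],0])
for tgt,tilt in [((g+[0,0,.15]+.0*d),20),((g+[0,0,.15]+.12*d),-40),((g+[0,0,.15]+.12*d),-60)]:
    a=np.radians(tilt); z=-np.sin(a)*d+np.array([0,0,-np.cos(a)])
    print(tilt,delta(tgt+.019*z,frame(x,z)))
```

```text
t 3.675 p [ 0.5135 -0.2652  0.0143] q [-0.6158  0.7687  0.1346 -0.1089] F [ 0.5  1.3 -1. ] w 0.06
 j [ 0.529  0.688 -0.233  1.454  0.187  1.368 -1.539]
grasp [ 0.51979473 -0.26657346  0.03219728]
20 (array([ 0.008,  2.047, -5.64 ]), array([-0.012, -0.017, -0.004]))
-40 (array([ 0.009, -3.124, -7.657]), array([ 1.1988e+01, -1.8000e-02,  5.0000e-03]))
-60 (array([ 0.01 , -3.214, -7.905]), array([ 1.5988e+01, -1.7000e-02,  9.0000e-03]))
```

carry_out:
  commands:
    - [[255, 0, 0.7, -1.9, 0, 0, 0], [255, 0, 1.4, -3.8, 0, 0, 0], [255, 0, 2.05, -5.6, 0, 0, 0], [255, 0, 1, -6, 2, 0, 0], [255, 0, 0, -6.5, 4, 0, 0], [255, 0, -1, -7, 6, 0, 0], [255, 0, -2, -7.3, 8, 0, 0], [255, 0, -3, -7.6, 10, 0, 0], [255, 0, -3.1, -7.7, 12, 0, 0], [255, 0, -3.1, -7.7, 12, 0, 0], [255, 0, -3.1, -7.7, 12, 0, 0]]

```text
time: 5.05
ee_pos: [0.649, -0.2953, 0.1694]
eef_rot: [-0.588, 0.733, -0.266, 0.213]
ft_force: [0.6, 0.6, -3.4]
width: 0.0598
```

Run:
```python
from h import *
s=st()
im=r.camera('wrist');cv2.imwrite('pics/w3.png',im)
q=R.from_quat(s['eef_rot']);Z=q.as_matrix()[:,2];print('toolz',Z,'grasp',s['ee_pos']-.019*Z,'out tilt',np.degrees(np.arccos(-Z[2])))
```

```text
t 5.05 p [ 0.649  -0.2953  0.1694] q [-0.5881  0.7334 -0.2665  0.213 ] F [ 0.6  0.6 -3.4] w 0.0598
 j [ 0.802  0.201 -0.407  1.939 -0.167  0.339 -1.221]
toolz [ 0.62583107 -0.14030026 -0.76723615] grasp [ 0.63713479 -0.29265827  0.18401359] out tilt 39.893657544252186
```

View pics/w3.png

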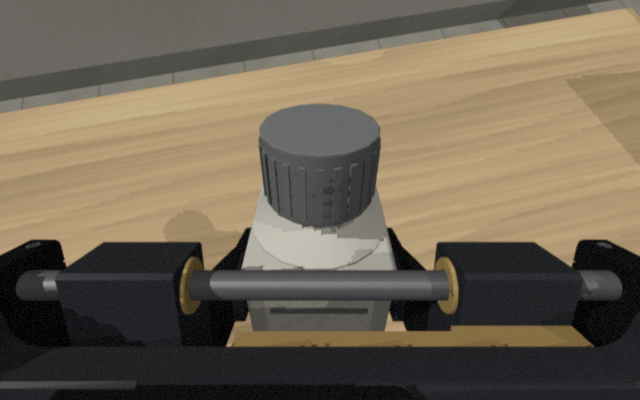

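```bash
cat > kin.py <<'E'
from h import *
import itertools
from scipy.optimize import least_squares
D=[([1.178,.333,-.065,1.461,.0216,1.350,-.0885],[.22575,-.58238,.22174],[.82505,-.56505,-.0006,-.0004]),
([.617,.257,-.267,1.563,.068,1.332,-1.436],[.5203,-.2651,.2222],[-.6301,.7765,.0004,.0001]),
([.529,.687,-.233,1.453,.187,1.368,-1.539],[.5137,-.2655,.0149],[-.6157,.7688,.1343,-.1087]),
([.802,.201,-.407,1.939,-.167,.339,-1.221],[.649,-.2953,.1694],[-.5881,.7334,-.2665,.213])]
def fk(j,sg,L):
    A=R.from_euler('z',sg[0]*j[0])*R.from_euler('y',j[1]); p=np.array([0,0,L[0]])+A.apply([0,0,L[1]])
    A=A*R.from_euler('z',sg[1]*j[2])*R.from_euler('y',j[3]); p=p+A.apply([0,0,L[2]])
    A=A*R.from_euler('z',sg[2]*j[4])*R.from_euler('y',j[5]); p=p+A.apply([0,0,L[3]])+A.apply([L[4],0,0])
    return p,A*R.from_euler('z',sg[3]*j[6]+L[5])
def fit():
    best=None
    for sg in itertools.product([1,-1],repeat=4):
      for o in (0,1.57,3.14,-1.57):
        def f(L): 
            e=[]
            for j,p,q in D:
                P,A=fk(j,sg,L); e+=list(P-p)+list((A.inv()*R.from_quat(q)).as_rotvec()*.3)
            return np.array(e)
        s=least_squares(f,[.3,.42,.4,.3,0,o])
        if best is None or s.cost<best[0]: best=(s.cost,sg,s.x,f(s.x))
    return best
E
python3 - <<'E'
from kin import *
b=fit();print(b[0],b[1],np.round(b[2],4),np.abs(b[3]).max())
E
```

```text
0.0032710748660476257 (-1, -1, -1, -1) [0.1571 0.5714 0.4524 0.3802 0.016  3.142 ] 0.03960514970844367
```

```bash
cat > kin2.py <<'E'
from kin import *
sg=(-1,-1,-1,-1)
def fk(j,L):
    A=R.from_euler('z',-j[0])*R.from_euler('y',j[1]); p=np.array([0,0,L[0]])+A.apply([L[6],0,L[1]])
    A=A*R.from_euler('z',-j[2])*R.from_euler('y',j[3]); p=p+A.apply([L[7],0,L[2]])
    A=A*R.from_euler('z',-j[4])*R.from_euler('y',j[5]); p=p+A.apply([L[4],0,L[3]])
    return p,A*R.from_euler('z',-j[6]+L[5])
def f(L):
    e=[]
    for j,p,q in D:
        P,A=fk(j,L); e+=list(P-p)+list((A.inv()*R.from_quat(q)).as_rotvec()*.3)
    return np.array(e)
S=least_squares(f,[.3,.42,.4,.3,0,3.14,0,0]);L=S.x
lo=np.array([-2.6,-.5,-1.47,.16,-1.27,.06,-2.6]);hi=np.array([2.6,2.12,1.34,2.42,4.41,2.06,2.6])
def ik(p,q,j0):
    s=least_squares(lambda j:np.r_[fk(j,L)[0]-p,(fk(j,L)[1].inv()*q).as_rotvec()*.3,1e-4*(j-j0)],np.clip(j0,lo+.01,hi-.01),bounds=(lo,hi))
    return s.x,np.linalg.norm(s.fun[:6])
E
python3 - <<'E'
from kin2 import *
print(np.round(L,4),np.abs(S.fun).max())
s=st();j0=np.array(s['joint_positions'])
yaw=np.radians(-12.6)
for yaw in (-12.6,-25):
  yaw=np.radians(yaw);d=np.array([np.cos(yaw),np.sin(yaw),0]);x=np.array([d[1],-d[0],0])
  for rr in (.60,.66,.72,.78):
    for t in (45,55,65):
        a=np.radians(-t); z=-np.sin(a)*d+np.array([0,0,-np.cos(a)])
        for h in (.065,.12):
            g=np.array([rr*np.cos(-.43),rr*np.sin(-.43),h]);jj,e=ik(g+.019*z,frame(x,z),j0)
            print(round(np.degrees(yaw)),rr,t,h,round(e,4),np.round(jj,2))
E
```

```text
[0.2616 0.5723 0.4107 0.3652 0.0981 3.142  0.163  0.0793] 0.03240187447923254
t 5.1 p [ 0.65   -0.2953  0.1703] q [-0.5881  0.7329 -0.2673  0.2136] F [ 0.4  0.6 -4.8] w 0.0595
 j [ 0.801  0.201 -0.407  1.938 -0.168  0.338 -1.221]
-13 0.6 45 0.065 0.0405 [ 0.96  0.29 -0.61  2.19 -0.19  0.06 -1.15]
-13 0.6 45 0.12 0.0203 [ 0.98  0.19 -0.65  2.21 -0.21  0.06 -1.2 ]
-13 0.6 55 0.065 0.0812 [ 1.26  0.39 -0.91  2.13 -0.27  0.06 -0.96]
-13 0.6 55 0.12 0.0623 [ 1.24  0.26 -0.93  2.16 -0.28  0.06 -1.06]
-13 0.6 65 0.065 0.1131 [ 1.63  0.75 -1.24  2.05 -0.33  0.06 -0.51]
-13 0.6 65 0.12 0.0993 [ 1.57  0.49 -1.25  2.08 -0.34  0.06 -0.76]
-13 0.66 45 0.065 0.0283 [ 0.89  0.34 -0.53  2.1  -0.16  0.06 -1.17]
-13 0.66 45 0.12 0.0097 [ 0.9   0.25 -0.56  2.13 -0.17  0.06 -1.21]
-13 0.66 55 0.065 0.0699 [ 1.14  0.42 -0.8   2.05 -0.24  0.06 -1.  ]
-13 0.66 55 0.12 0.0524 [ 1.13  0.3  -0.8   2.08 -0.24  0.06 -1.08]
-13 0.66 65 0.065 0.1043 [ 1.49  0.71 -1.14  1.97 -0.3   0.06 -0.6 ]
-13 0.66 65 0.12 0.0908 [ 1.43  0.5  -1.12  2.   -0.3   0.06 -0.81]
-13 0.72 45 0.065 0.0154 [ 0.84  0.39 -0.47  2.01 -0.1
[... 1693 characters left out ...]
 0.    0.06 -1.58]
-25 0.72 55 0.065 0.0702 [ 0.41  0.32  0.03  2.02  0.01  0.06 -1.59]
-25 0.72 55 0.12 0.0522 [ 0.41  0.24  0.03  2.05  0.01  0.06 -1.58]
-25 0.72 65 0.065 0.1173 [ 0.38  0.3   0.05  2.01  0.02  0.06 -1.6 ]
-25 0.72 65 0.12 0.0992 [ 0.39  0.22  0.04  2.03  0.01  0.06 -1.59]
-25 0.78 45 0.065 0.0095 [ 0.42  0.4   0.01  1.93  0.    0.06 -1.58]
-25 0.78 45 0.12 0.0 [ 0.48  0.32 -0.    1.94 -0.29  0.1  -1.25]
-25 0.78 55 0.065 0.0569 [ 0.41  0.39  0.02  1.91  0.01  0.06 -1.59]
-25 0.78 55 0.12 0.0403 [ 0.41  0.31  0.02  1.94  0.01  0.06 -1.58]
-25 0.78 65 0.065 0.1043 [ 0.39  0.37  0.04  1.9   0.01  0.06 -1.6 ]
-25 0.78 65 0.12 0.0877 [ 0.4   0.29  0.04  1.93  0.01  0.06 -1.59]
```

Run:
```python
from h import *
yaw=np.radians(-12.6);d=np.array([np.cos(yaw),np.sin(yaw),0]);x=np.array([d[1],-d[0],0])
for t,h in ((46,.10),(46,.060)):
    a=np.radians(-t); z=-np.sin(a)*d+np.array([0,0,-np.cos(a)])
    print(delta(np.array([.705,-.308,h])+.019*z,frame(x,z)))
```

```text
(array([1.400e-02, 1.000e-03, 4.363e+00]), array([ 1.198, -0.003,  0.019]))
(array([0.012, 1.029, 5.588]), array([ 1.198, -0.003,  0.019]))
```

carry_out:
  commands:
    - [[255, 0, 0, 2, 0.6, 0, 0], [255, 0, 0, 4.36, 1.2, 0, 0], [255, 0, 0, 4.36, 1.2, 0, 0], [255, 0, 0.4, 4.8, 1.2, 0, 0], [255, 0, 0.7, 5.2, 1.2, 0, 0], [255, 0, 1.0, 5.5, 1.2, 0, 0], [255, 0, 1.0, 5.5, 1.2, 0, 0]]

```text
time: 5.98
ee_pos: [0.7224, -0.3141, 0.058]
eef_rot: [-0.58, 0.72, -0.295, 0.242]
ft_force: [0.1, 0.7, -5.1]
width: 0.0599
```

Run:
```python
from h import *
s=st()
im=r.camera('side');cv2.imwrite('pics/s4.png',cv2.resize(im[50:200,200:440],None,fx=3,fy=3))
q=R.from_quat(s['eef_rot']);Z=q.as_matrix()[:,2];print('toolz',Z,'grasp',s['ee_pos']-.019*Z,'out tilt',np.degrees(np.arccos(-Z[2])))
```

```text
t 5.975 p [ 0.7224 -0.3141  0.058 ] q [-0.5805  0.7196 -0.2947  0.2418] F [ 0.1  0.7 -5.1] w 0.0599
 j [ 0.623  0.484 -0.24   1.886 -1.264  0.068 -0.092]
toolz [ 0.69007118 -0.1433211  -0.70940879] grasp [ 0.70931206 -0.31137612  0.07150434] out tilt 44.81316682169896
```

View pics/s4.png

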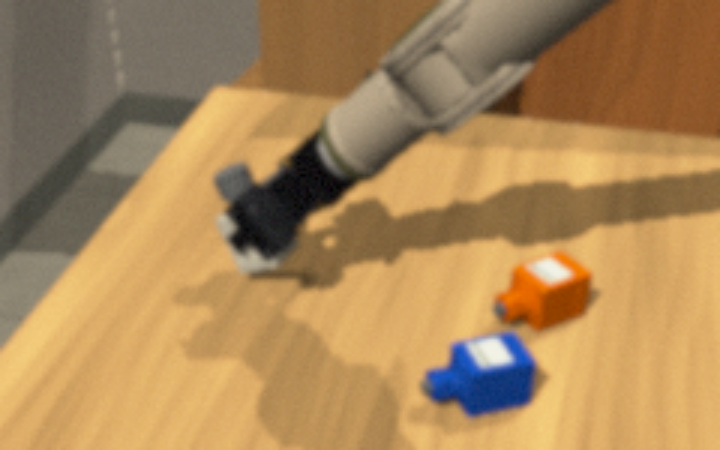

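Run:
```python
from h import *
yaw=np.radians(-12.6);d=np.array([np.cos(yaw),np.sin(yaw),0]);x=np.array([d[1],-d[0],0])
for t,h in ((43,.070),(43,.058),(43,.052)):
    a=np.radians(-t); z=-np.sin(a)*d+np.array([0,0,-np.cos(a)])
    print(delta(np.array([.728,-.313,h])+.019*z,frame(x,z)))
print(onz('top',(430,39),0))
```

```text
(array([-0.089, -0.438,  0.588]), array([-0.373,  0.118, -0.03 ]))
(array([-0.084, -0.1  ,  0.929]), array([-0.373,  0.118, -0.03 ]))
(array([-0.082,  0.07 ,  1.099]), array([-0.373,  0.118, -0.03 ]))
[ 0.94650384 -0.25984662  0.        ]
```

carry_out:
  commands:
    - [[255, -0.09, -0.4, 0.3, -0.37, 0.12, -0.03], [255, -0.09, -0.44, 0.59, -0.37, 0.12, -0.03], [255, -0.09, -0.44, 0.59, -0.37, 0.12, -0.03], [255, -0.08, -0.3, 0.75, -0.37, 0.12, -0.03], [255, -0.08, -0.1, 0.93, -0.37, 0.12, -0.03], [255, -0.08, -0.1, 0.93, -0.37, 0.12, -0.03], [255, -0.08, -0.1, 0.93, -0.37, 0.12, -0.03]]

```text
time: 6.9
ee_pos: [0.7401, -0.3166, 0.044]
eef_rot: [-0.581, 0.727, -0.286, 0.229]
ft_force: [-0.2, -0.1, -5.3]
width: 0.0603
```

Run:
```python
from h import *
s=st()
q=R.from_quat(s['eef_rot']);Z=q.as_matrix()[:,2];print('toolz',Z,'grasp',s['ee_pos']-.019*Z,'out tilt',np.degrees(np.arccos(-Z[2])))
im=r.camera('wrist');cv2.imwrite('pics/w5.png',im)
print(q.as_matrix().T@[0,0,1]) # world up in tool axes
```

```text
t 6.9 p [ 0.7401 -0.3166  0.044 ] q [-0.581   0.7267 -0.286   0.2293] F [-0.2 -0.1 -5.3] w 0.0603
 j [ 0.418  0.519 -0.02   1.836 -1.198  0.124 -0.238]
toolz [ 0.66557796 -0.14932554 -0.73123721] grasp [ 0.72749994 -0.31379962  0.05794121] out tilt 43.009785785276456
[-0.00082246 -0.68212277 -0.73123721]
```

View pics/w5.png

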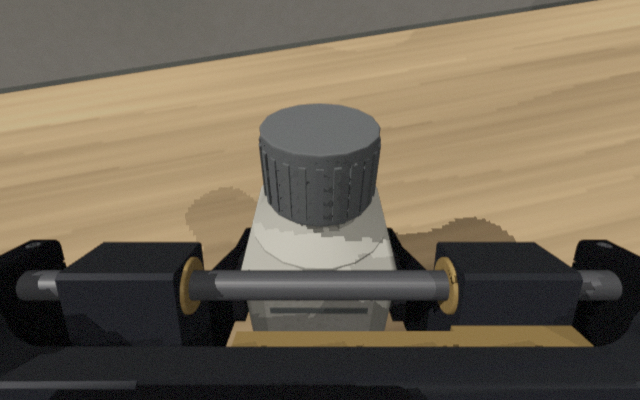

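carry_out:
  commands:
    - [[255, 0, 0.05, 0.06, 0.2, 0, 0], [255, 0, 0.11, 0.12, 0.3, 0, 0], [255, 0, 0.16, 0.17, 0.3, 0, 0], [255, 0, 0.16, 0.17, 0.3, 0, 0]]

```text
time: 7.45
ee_pos: [0.7427, -0.3181, 0.0433]
eef_rot: [-0.579, 0.723, -0.294, 0.237]
ft_force: [-5.1, 3.2, 8.4]
width: 0.06
```

Run:
```python
from h import *
s=st()
q=R.from_quat(s['eef_rot']);Z=q.as_matrix()[:,2];print('grasp',s['ee_pos']-.019*Z,'out tilt',np.degrees(np.arccos(-Z[2])))
```

```text
t 7.45 p [ 0.7427 -0.3181  0.0433] q [-0.5789  0.7229 -0.2938  0.2366] F [-5.1  3.2  8.4] w 0.06
 j [ 0.549  0.533 -0.173  1.836 -1.267  0.067 -0.116]
grasp [ 0.72972834 -0.3152341   0.05692886] out tilt 44.31866156991876
```

carry_out:
  commands:
    - [[255, 0, 0, 0, 0, 0, 0], [255, 0, 0, 0, 0, 0, 0], [255, 0, 0, 0, 0, 0, 0], [255, 0, 0, 0, 0, 0, 0]]
  grip_force: 3

```text
time: 7.95
ee_pos: [0.7429, -0.3184, 0.0436]
eef_rot: [-0.579, 0.723, -0.294, 0.237]
ft_force: [-0.1, 0.6, 0.1]
width: 0.0601
```

Run:
```python
from h import *
s=st()
im=r.camera('wrist');cv2.imwrite('pics/w6.png',im)
```

```text
t 7.95 p [ 0.7429 -0.3184  0.0436] q [-0.5787  0.7229 -0.2941  0.2366] F [-0.1  0.6  0.1] w 0.0601
 j [ 0.549  0.533 -0.173  1.836 -1.267  0.066 -0.116]
```

View pics/w6.png

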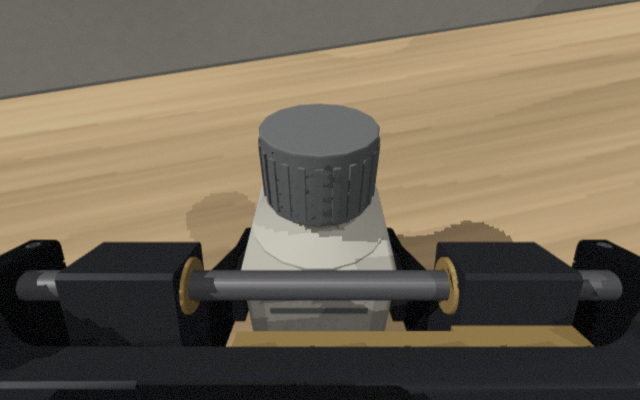

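carry_out:
  commands:
    - [[0, 0, 0, 0, 0, 0, 0], [0, 0, 0, 0, 0, 0, 0], [0, 0, 0, -0.4, 0, 0, 0], [0, 0, 0, -1, 0, 0, 0], [0, 0, 0, -1.8, 0, 0, 0], [0, 0, 0, -2.6, 0, 0, 0], [0, 0, 0, -3.4, 0, 0, 0], [0, 0, 0, -3.4, 0, 0, 0]]

```text
time: 9.0
ee_pos: [0.6848, -0.3057, 0.1064]
eef_rot: [-0.578, 0.723, -0.295, 0.237]
ft_force: [-0.6, -1.0, 0.8]
width: 0.0869
```

Run:
```python
from h import *
s=st()
cv2.imwrite('pics/w7.png',r.camera('wrist'))
im=r.camera('side');cv2.imwrite('pics/s7.png',cv2.resize(im[50:200,200:440],None,fx=3,fy=3))
```

```text
t 9.0 p [ 0.6848 -0.3057  0.1064] q [-0.5784  0.7226 -0.2951  0.237 ] F [-0.6 -1.   0.8] w 0.0869
 j [ 0.375  0.323  0.059  1.977 -1.139  0.178 -0.3  ]
```

View pics/w7.png

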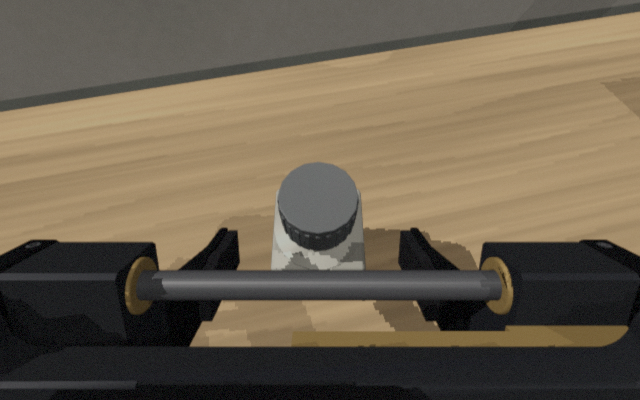

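View pics/s7.png

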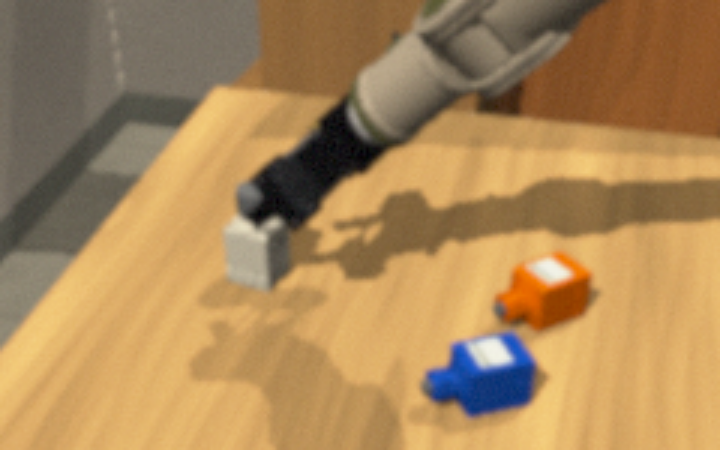

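Run:
```python
from h import *
ci=r.camera_info('wrist')
im=cv2.imread('pics/w7.png');
c=onz('wrist',(318,202),.12,ci);print('cap',c)
s=r.camera('side');cv2.imwrite('pics/s8.png',cv2.resize(s[95:155,265:310],None,fx=10,fy=10,interpolation=0))
t=r.camera('top');cv2.imwrite('pics/t8.png',cv2.resize(t[60:160,400:520],None,fx=5,fy=5))
print(proj('side',c),proj('top',c))
x=[-.2181,-.9759,0]
print(delta([c[0],c[1],.2],frame(x,[0,0,-1])))
```

```text
cap [ 0.70408011 -0.30914464  0.12      ]
(np.float64(285.36950401932677), np.float64(112.48867854259146)) (np.float64(463.2680008998808), np.float64(113.5807793782746))
(array([-0.023, -3.244, -2.208]), array([-8.863e+00,  2.300e-02, -8.000e-03]))
```

View pics/t8.png

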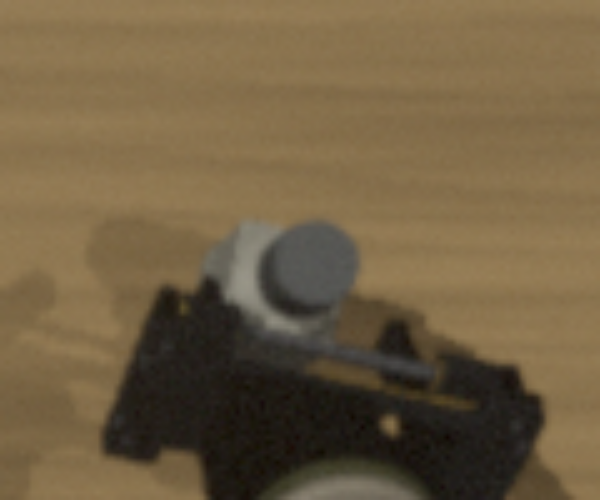

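carry_out:
  commands:
    - [[0, 0, 0, -1.7, 0, 0, 0], [0, 0, 0, -3.4, 0, 0, 0], [0, 0, -1.5, -4.5, 0, 0, 0], [0, 0, -1.5, -4.5, -2, 0, 0], [0, 0, -2, -3.8, -4, 0, 0], [0, 0, -2.5, -3.2, -6, 0, 0], [0, 0, -3, -2.6, -8, 0, 0], [0, 0, -3.24, -2.2, -8.86, 0, 0], [0, 0, -3.24, -2.2, -8.86, 0, 0], [0, 0, -3.24, -2.2, -8.86, 0, 0], [0, 0, -3.24, -2.2, -8.86, 0, 0]]

```text
time: 10.58
ee_pos: [0.7035, -0.3101, 0.2011]
eef_rot: [-0.625, 0.781, -0.0, 0.002]
ft_force: [-0.9, -0.1, 1.3]
width: 0.0869
```

Run:
```python
from h import *
s=st()
ci=r.camera_info('wrist');im=r.camera('wrist');cv2.imwrite('pics/w9.png',im)
hsv=cv2.cvtColor(im,cv2.COLOR_BGR2HSV)
t=r.camera('top');cv2.imwrite('pics/t9.png',cv2.resize(t[60:160,400:520],None,fx=5,fy=5))
```

```text
t 10.575 p [ 0.7035 -0.3101  0.2011] q [-6.250e-01  7.806e-01 -2.000e-04  1.700e-03] F [-0.9 -0.1  1.3] w 0.0869
 j [ 0.124  0.703  0.437  1.031 -0.281  1.459 -1.293]
```

View pics/w9.png

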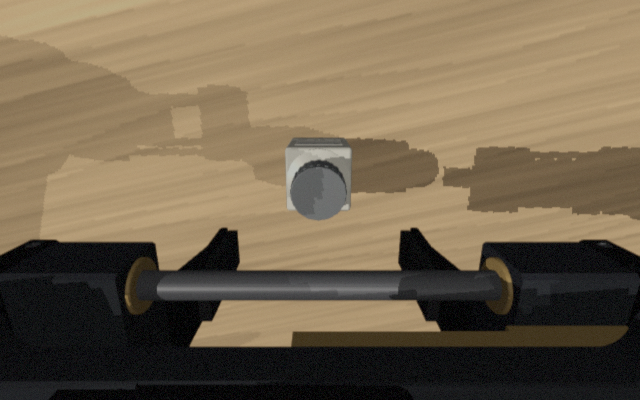

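View pics/t9.png

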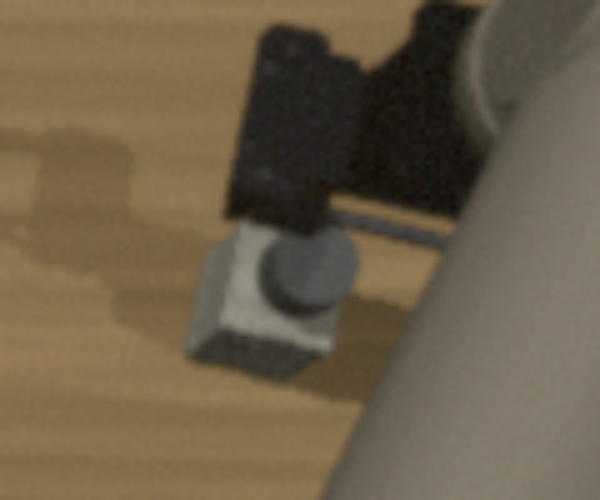

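The cap disc is at about (319,193) in the wrist view and (463,113) in the top view, with the bottle standing under it. Next I refine the cap centre.

Run:
```python
from h import *
s=st();ci=r.camera_info('wrist')
c=onz('wrist',(319,193),.12,ci);print('wrist',c,ci['origin'], 'pred r',328*.022/(ci['origin'][2]-.12))
print('top',onz('top',(463,113),.12))
im=cv2.imread('pics/w9.png');cv2.imwrite('pics/c9.png',cv2.resize(im[120:240,260:380],None,fx=5,fy=5,interpolation=0))
# two-view triangulate wrist+top
o1,d1=ray('wrist',(319,193),ci);o2,d2=ray('top',(463.,113.))
A=np.c_[d1,-d2];t=np.linalg.lstsq(A,o2-o1,rcond=None)[0];print(o1+d1*t[0],o2+d2*t[1])
for z in (.15,.094): print(delta([c[0],c[1],z],frame([-.2181,-.9759,0],[0,0,-1])))
```

```text
t 10.675 p [ 0.7036 -0.3098  0.2013] q [-6.251e-01  7.805e-01 -2.000e-04  1.700e-03] F [-0.1 -0.5  0.6] w 0.0872
 j [ 0.124  0.703  0.437  1.031 -0.281  1.459 -1.293]
wrist [ 0.70906893 -0.31108947  0.12      ] [ 0.77980896 -0.32717224  0.36438217] pred r 29.527522271054025
top [ 0.70555016 -0.30849406  0.12      ]
[ 0.70722499 -0.31067025  0.11362984] [ 0.70723559 -0.31065575  0.11362772]
(array([ 0.006, -0.218,  2.053]), array([-0.027,  0.027, -0.004]))
(array([ 0.012, -0.213,  4.293]), array([-0.027,  0.027, -0.004]))
```

View pics/c9.png

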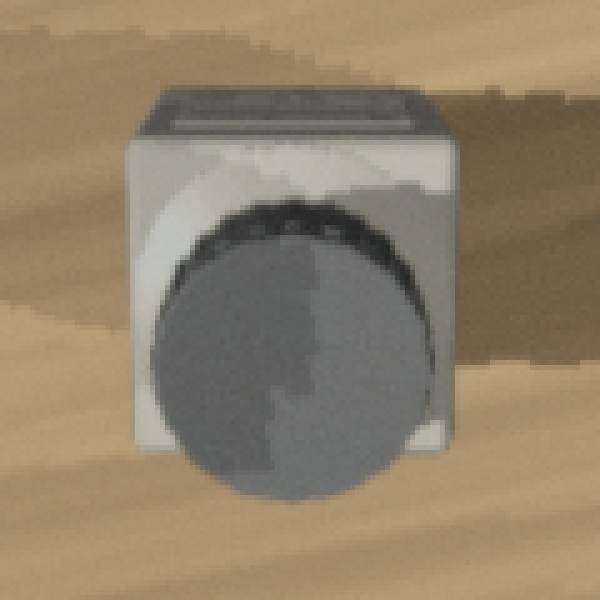

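carry_out:
  commands:
    - [[0, 0, -0.12, 2, 0, 0, 0], [0, 0, -0.12, 3, 0, 0, 0], [0, 0, -0.12, 3.8, 0, 0, 0], [0, 0, -0.12, 4.25, 0, 0, 0], [0, 0, -0.12, 4.25, 0, 0, 0]]

```text
time: 11.3
ee_pos: [0.7068, -0.3102, 0.095]
eef_rot: [-0.625, 0.781, -0.0, 0.002]
ft_force: [0.3, 0.6, 1.4]
width: 0.087
```

Run:
```python
from h import *
st();cv2.imwrite('pics/w10.png',r.camera('wrist'))
im=r.camera('side');cv2.imwrite('pics/s10.png',cv2.resize(im[60:160,240:360],None,fx=5,fy=5))
```

```text
t 11.3 p [ 0.7068 -0.3102  0.095 ] q [-0.6251  0.7805 -0.      0.0017] F [0.3 0.6 1.4] w 0.087
 j [ 0.121  0.768  0.413  1.151 -0.299  1.278 -1.276]
```

View pics/w10.png

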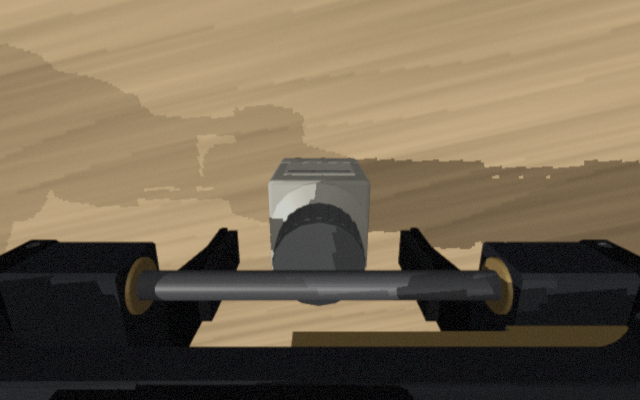

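View pics/s10.png

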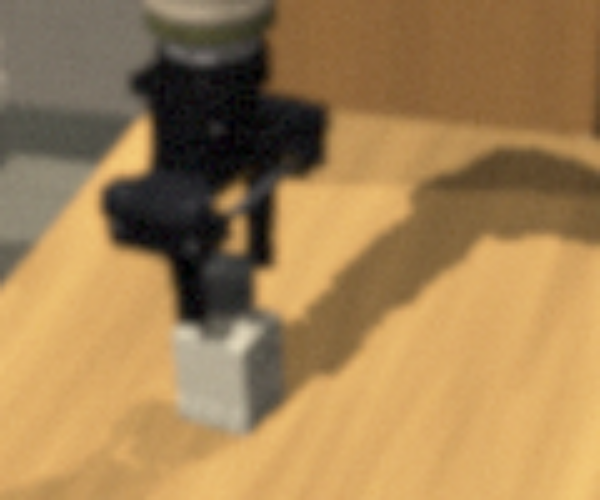

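Run:
```python
from h import *
s=r.read_state()
p=s['ee_pos'].copy()
c=p.copy();c[2]=.12
print(proj('wrist',c),[proj('wrist',c+.022*np.array([np.cos(a),np.sin(a),0])) for a in np.radians([-13,167])])
```

```text
(np.float64(318.63058214522584), np.float64(267.049041823003)) [(np.float64(318.95177210855763), np.float64(223.86311509790474)), (np.float64(318.33403222626185), np.float64(306.92196605096535))]
```

carry_out:
  commands:
    - [[0, 0, -0.05, 0, 0, 0, 0], [0, 0, -0.05, 0, 0, 0, 0], [255, 0, -0.05, 0, 0, 0, 0], [255, 0, -0.05, 0, 0, 0, 0], [255, 0, -0.05, 0, 0, 0, 0], [255, 0, -0.05, 0, 0, 0, 0], [255, 0, -0.05, 0, 0, 0, 0], [255, 0, -0.05, 0, 0, 0, 0], [255, 0, -0.05, 0, 0, 0, 0]]
  grip_force: 40

```text
time: 12.52
ee_pos: [0.7086, -0.3106, 0.0963]
eef_rot: [-0.625, 0.78, -0.001, 0.002]
ft_force: [-0.3, 0.0, 0.5]
width: 0.0433
```

Run:
```python
from h import *
st();cv2.imwrite('pics/w11.png',r.camera('wrist'))
```

```text
t 12.525 p [ 0.7086 -0.3106  0.0963] q [-0.6252  0.7805 -0.0008  0.0022] F [-0.3  0.   0.5] w 0.0433
 j [ 0.122  0.77   0.413  1.144 -0.299  1.281 -1.277]
```

View pics/w11.png

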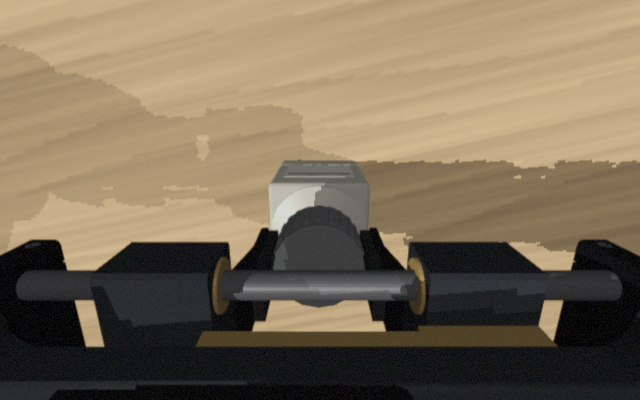

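carry_out:
  commands:
    - [[255, 0, 0, 0.08, 0, 0, 0], [255, 0, 0, 0.16, 0, 0, 0], [255, 0, 0, 0.22, 0, 0, 0], [255, 0, 0, 0.22, 0, 0, 0], [255, 0, 0, 0.22, 0, 0, 0]]

```text
time: 13.2
ee_pos: [0.7091, -0.3108, 0.0925]
eef_rot: [-0.625, 0.78, -0.001, 0.003]
ft_force: [-3.4, 1.8, 9.0]
width: 0.0437
```

Run:
```python
from h import *
st()
```

```text
t 13.2 p [ 0.7091 -0.3108  0.0925] q [-0.6252  0.7804 -0.0014  0.0026] F [-3.4  1.8  9. ] w 0.0437
 j [ 0.122  0.772  0.412  1.148 -0.3    1.273 -1.276]
```

carry_out:
  commands:
    - [[255, 0, 0.03, 0.15, 0, 0, 0], [255, 0, 0.03, 0.22, 0, 0, 0], [255, 0, 0.03, 0.22, 0, 0, -1.6], [255, 0, 0.03, 0.22, 0, 0, -3.2], [255, 0, 0.03, 0.22, 0, 0, -4.8], [255, 0, 0.03, 0.22, 0, 0, -6.4], [255, 0, 0.03, 0.22, 0, 0, -8], [255, 0, 0.03, 0.22, 0, 0, -8], [255, 0, 0.03, 0.22, 0, 0, -8]]

```text
time: 14.32
ee_pos: [0.7092, -0.311, 0.0901]
eef_rot: [0.855, -0.519, 0.004, -0.002]
ft_force: [-5.5, 2.5, 15.5]
width: 0.0435
```

Run:
```python
from h import *
s=st();print(s['torque'])
cv2.imwrite('pics/w12.png',r.camera('wrist'))
im=r.camera('side');cv2.imwrite('pics/s12.png',cv2.resize(im[60:160,240:360],None,fx=5,fy=5))
```

```text
t 14.325 p [ 0.7092 -0.311   0.0901] q [ 0.8545 -0.5194  0.0037 -0.0024] F [-5.5  2.5 15.5] w 0.0435
 j [ 0.198  0.754  0.275  1.148 -0.201  1.257 -0.63 ]
[0.71097891 1.1125359  0.07631783]
```

View pics/w12.png

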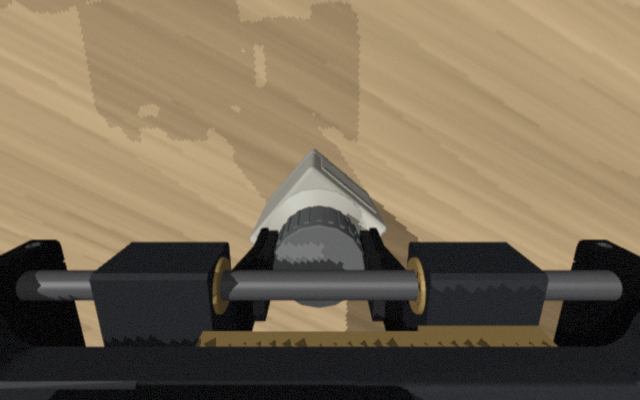

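View pics/s12.png

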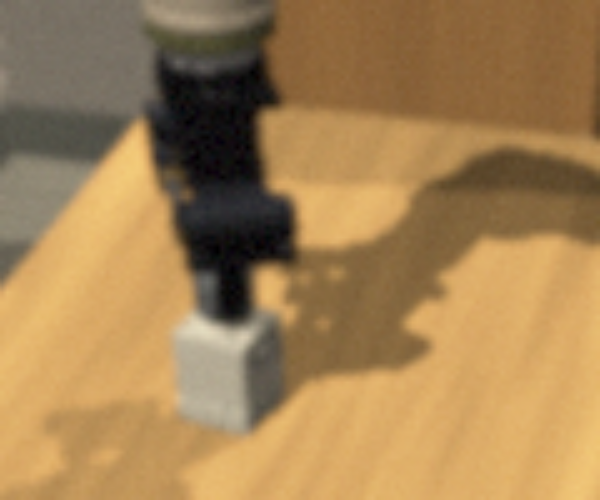

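carry_out:
  commands:
    - [[255, 0, 0, 0.13, 0, 0, -1.5], [255, 0, 0, 0.13, 0, 0, -3], [255, 0, 0, 0.13, 0, 0, -4.5], [255, 0, 0, 0.13, 0, 0, -6], [255, 0, 0, 0.13, 0, 0, -7], [255, 0, 0, 0.13, 0, 0, -7], [255, 0, 0, 0.13, 0, 0, -7]]

```text
time: 15.3
ee_pos: [0.71, -0.3114, 0.0903]
eef_rot: [0.971, -0.238, 0.006, -0.001]
ft_force: [-6.4, 3.1, 17.5]
width: 0.0433
```

Run:
```python
from h import *
s=st();print(s['torque'])
m=R.from_quat(s['eef_rot']).as_matrix();print('jaw yaw',np.degrees(np.arctan2(m[1,0],m[0,0])),'start',np.degrees(np.arctan2(-.9759,-.2181)))
cv2.imwrite('pics/w13.png',r.camera('wrist'))
```

```text
t 15.3 p [ 0.71   -0.3114  0.0903] q [ 0.9711 -0.2385  0.0058 -0.0011] F [-6.4  3.1 17.5] w 0.0433
 j [ 0.266  0.744  0.156  1.143 -0.115  1.252 -0.065]
[0.83408724 1.51435935 0.01532751]
jaw yaw -27.596072167250174 start -102.59779156316289
```

View pics/w13.png

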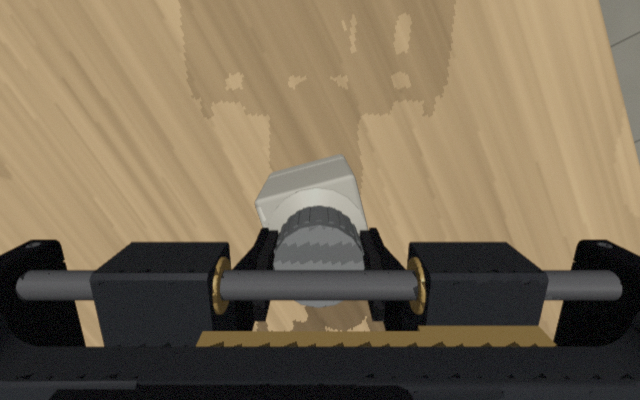

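carry_out:
  commands:
    - [[255, 0, 0, -0.1, 0, 0, 0], [255, 0, 0, -0.2, 0, 0, 0], [255, 0, 0, -0.4, 0, 0, 0], [255, 0, 0, -0.4, 0, 0, 0]]

```text
time: 15.85
ee_pos: [0.7098, -0.3114, 0.1002]
eef_rot: [0.971, -0.239, 0.006, -0.001]
ft_force: [-1.8, 1.4, 0.2]
width: 0.0436
```

Run:
```python
from h import *
s=st()
cv2.imwrite('pics/w14.png',r.camera('wrist'))
im=r.camera('side');cv2.imwrite('pics/s14.png',cv2.resize(im[60:160,240:360],None,fx=5,fy=5))
```

```text
t 15.85 p [ 0.7098 -0.3114  0.1002] q [ 0.9711 -0.2385  0.0057 -0.0011] F [-1.8  1.4  0.2] w 0.0436
 j [ 0.265  0.737  0.158  1.134 -0.115  1.268 -0.066]
```

View pics/w14.png

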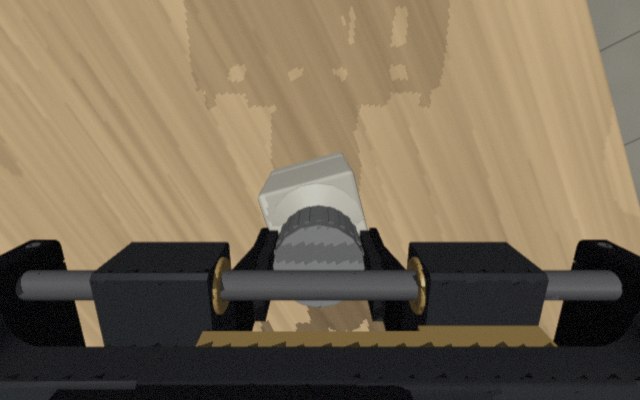

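View pics/s14.png

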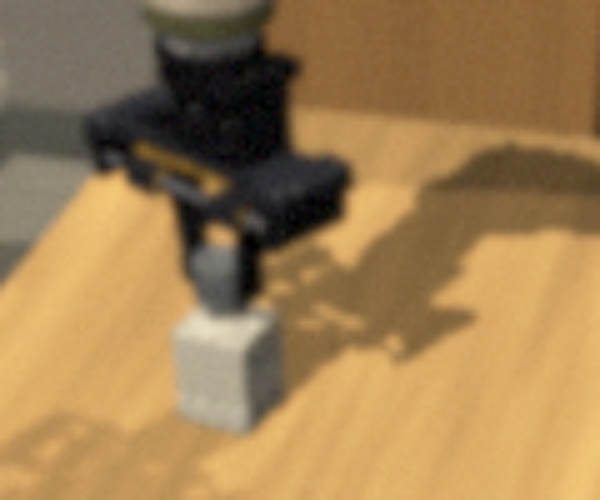

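carry_out:
  commands:
    - [[255, 0, 0, -0.4, 0, 0, 0], [255, 0.01, 0, -0.8, 0, 0, 0], [255, 0.01, -0.01, -1.2, 0, 0, 0], [255, 0.02, -0.01, -1.6, 0, 0, 0], [255, 0.02, -0.01, -2, 0, 0, 0], [255, 0.03, -0.01, -2.5, 0, 0, 0], [255, 0.03, -0.02, -3, 0, 0, 0], [255, 0.04, -0.02, -3.5, 0, 0, 0], [255, 0.04, -0.02, -3.84, 0, 0, 0], [255, 0.04, -0.02, -3.84, 0, 0, 0], [255, 0.04, -0.02, -3.84, 0, 0, 0]]

```text
time: 17.32
ee_pos: [0.7096, -0.3112, 0.1953]
eef_rot: [0.971, -0.239, 0.005, -0.001]
ft_force: [-1.0, 0.2, -1.3]
width: 0.0434
```

Run:
```python
from h import *
s=st()
cv2.imwrite('pics/w15.png',r.camera('wrist'))
im=r.camera('side');cv2.imwrite('pics/s15.png',im[:,:])
```

```text
t 17.325 p [ 0.7096 -0.3112  0.1953] q [ 0.9711 -0.2385  0.0051 -0.0012] F [-1.   0.2 -1.3] w 0.0434
 j [ 0.265  0.687  0.169  1.014 -0.112  1.438 -0.072]
```

View pics/w15.png

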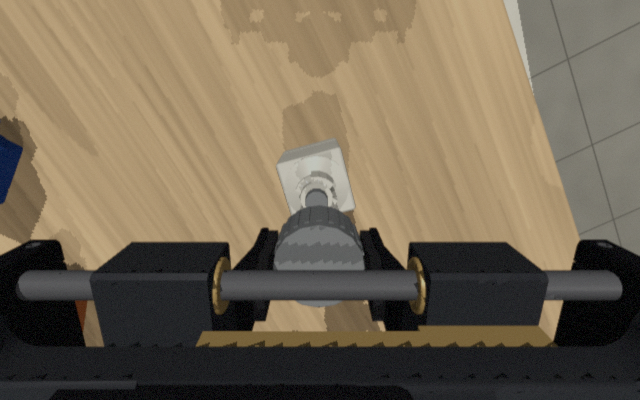

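View pics/s15.png

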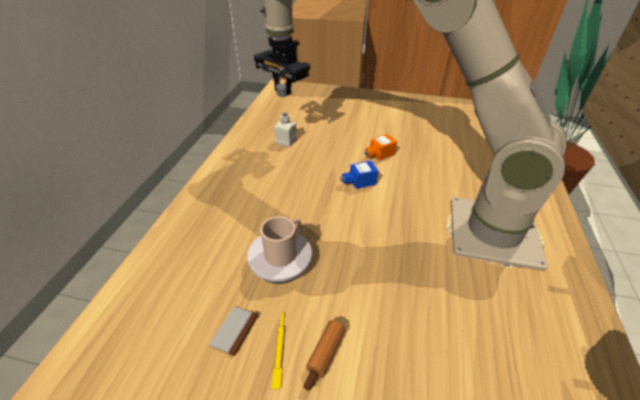

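The wrist view shows the open neck at (317,197) with the cap still in the jaws. The side view shows the bottle standing at (286,132) with the cap above it at (282,90), and everything else in place. I'm handing it in.

Run:
```python
from h import *
print(r.close_job()); st()
```

```text
the job is handed in; nothing more can be done
None
the job is handed in; nothing more can be done
```

The job is done and handed in: the white bottle is standing on the counter with its neck open. The gripper still holds the cap about 10 cm above where it sat.

- **Standing it up:** I gripped the lying bottle by its sides, lifted it and carried it about 20 cm further out. I tipped it to roughly 26° from upright, where the wrist joints reached their limits. I then set its edge down and opened the fingers, and it rocked upright by itself.
- **Opening it:** I pressed the cap about 6 mm down with roughly 15–17 N, turned it 75° anticlockwise and lifted it straight up. During the twist there was also a sideways force of about 7 N, but the bottle did not tip or turn.
- **Last checks:** At 17.3 s the jaws were 43.4 mm apart on the cap. The fingertips were at z = 0.195 m, against 0.096 m when I gripped the cap, and there was no meaningful load on the wrist. In the last pictures the mug, turntable, tools and the blue and orange bottles looked unmoved.
- **What disagreed:** The camera views of the cap's position differed by up to 5 mm, and I gripped it near the far end of that range. My rough model of the arm was off by about 3 cm, so I used it only as a guide. I did not look again after handing in.

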